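Flip the fence stop and butt the slat stock against it

ROBOT

A 6-joint arm with a two-finger parallel gripper is mounted at the origin on the work surface. World frame = base frame: x ahead of the robot, y to its left, z up, the work surface at z = 0. Lengths are in mm, angles in rad, forces in N, time in s.
With the tool pointing down it reaches from about 275 to 825 mm from the base axis. Payload 5.2 kg.
Tool frame: the origin (TCP) lies at the very end of the fingers, on their centre line; the grasp point (between the pads) lies 19 mm behind it; z points along the fingers, y is the line along which they close (so a half turn about z gives the same grasp; the last joint's range is limited). The gripper opens to 93 mm and grips with 3 to 60 N. Pads are 15 mm wide; open, the fingers measure 128 mm over their backs; the gripper's body (75 mm by 188 mm) begins 65 mm behind the grasp point.
Start: joints at [1.038, 0.259, 1.535, -0, 1.348, -0.203], TCP at [178.098, 520.371, 218.653] pointing down, gripper open.
Joint ranges: [-3.14, 3.14], [-0.91, 2.08], [0.19, 2.58], [-1.22, 4.36], [0.22, 2.71], [-3.12, 3.12]. Speed limits (rad/s): [2.57, 2.57, 3.14, 3.14, 3.14, 3.14].

INTERFACE

Orientations are given as [roll, pitch, yaw] about the fixed x, y, z axes, in that order (R = Rz(yaw) Ry(pitch) Rx(roll)).
In Python, from bench import robot gives the robot as it stands. The module is installed in compiled form; this text tells all that it offers. Calls block until the motion is done:
- robot.move_ptp(position, orientation): joint-space move of the TCP to a pose.
- robot.move_linear(position, ori=None, speed=150, f_stop=None): straight line of the TCP; ori=None keeps the orientation; speed is the mean speed in mm/s. With f_stop (N) it stops when the force on the tool has changed by that much, and returns True; else False.
- robot.move_j(angles): joint-space move.
- robot.move_gripper(opening): opening from 0.0 (shut) to 1.0 (fully open); the grip force is fixed at half the most; returns when the fingers have stopped.
- robot.sleep(seconds).
- robot.inverse_kinematics(position, orientation): joint angles nearest the present ones, or None.
- robot.get_image(name): name is "scene" or "top" or "wrist"; returns a dict with "img" (384x512x3 uint8, blue, green, red), "fovy" (degrees; the focal length in pixels is half the picture's height over the tangent of half this angle, whatever the lens; pixels are square), "cx", "cy" (the principal point, pixels), "eye" and "orientation" of the camera in the world. Camera axes: x right, y down, z forward; pixel columns grow to the right and rows downward; lengths in mm; the calibration is good to about 2 mm. The wrist camera is an equidistant fisheye: a pixel r from the principal point sees the ray r / f radians off the axis. A picture is of the moment at which its call begins. There is no depth.
A pose or a line that the arm cannot do raises robot.MotionError and nothing moves.
- robot.hand_in(): hands the job in; it is judged then, once.
Readings, each from a call of its own:
- robot.current_t(): time.
- robot.current_qpos(): joint angles.
- robot.current_joint_vel(): joint speeds.
- robot.current_joint_efforts(): joint torques, N m.
- robot.current_tcp_pos(): TCP position.
- robot.current_eef_rot(): TCP orientation.
- robot.current_contact_force(): force on the tool from outside, world axes, zero at the start.
- robot.current_ft_torque(): the same for the moment, N m.
- robot.current_gripper_width(): opening from 0.0 (shut) to 1.0 (fully open).
- robot.current_finger_force(): force on a finger pad.
Only numpy, scipy, OpenCV 4.12 (cv2) and the standard library are available. Lean on these libraries where they do the work, as an engineer would, in place of code of your own. Each camera call takes 0.05 s, during which the arm holds its last target. There are 200 camera calls.

TASK

Get the plywood stock ready for sawing in the cut-to-length jig: first flip the raised red stop flag fully down, then slide the stock along the fence against it. Keep pushing until the flag has slid along its pin and stands firm against its set collar (about 15 N, held for half a second, never more than 20 N on the flag at any time), and leave the stock lying flat, flush along the fence and butted against the flag, with the flag still down. Do not disturb the offcut, cup, notebook or tower.

Things in the scene. Friction and masses are not known exactly. Their poses are not given: they have to be found in the camera images.
- jig: Fixed plywood board 220 (x) x 460 (y) x 12 thick with an aluminium fence. Origin: centre of the board's underside, on the table. Fence along y (-210 to +210), 25 thick, top 47 above the table; its working face looks to -x and lies at x = +60. The stock's channel is the board in front of that face. The black line across it is only the saw kerf.
- stop: Fixed dark steel bracket on the fence top, square with the jig. Origin: on the fence top, 47 above the table, on the fence's centre line (jig x = +72.5), at jig y +95 to +160. Two cheeks hold a hinge pin along y, 18 above the origin; bracket top 26 above the origin, x +-14, y -51 to +27. A brass set collar is locked somewhere on the pin, on the +y side of the flag.
- sleeve: The flag's steel hinge sleeve, 22 long (y), with the red flag it carries. Origin: its middle, on the pin's axis; axes as the bracket's (it does not turn). It slides stiffly (3 N) along the pin: pushed to +y it goes 2 to 22 mm, a different way each time, until it meets the locked set collar and stops dead. Where that is has to be felt; the sleeve then stays there.
- flag (a joint): Hinge angle of the red flag, rad. 0 = fully down on its hard stop, arm level, reaching to the jig's -x over the channel; 1.57 = arm straight up; limit 1.95 (leaning back). Starts at 1.35 to 1.85. The hinge is stiff (0.08 N m): the flag stays wherever it is left, so push it all the way down.
- flag_face (a point): Centre of the contact face (towards -y) of the stop plate that hangs under the flag's arm when down: 34 ahead of the pin axis, 35 below it, 3 to -y of the sleeve's middle. Plate 6 thick (y), 17 to 51 ahead of the pin axis, lower edge 44.5 below it (8 above the board). Axes turn with the flag; y along the fence.
- flag_tab (a point): Middle of the flag arm's free end, 80 from the pin axis. The arm is a bar 18 wide (y) and 5 thick, from 4 behind to 82 ahead of the pin axis, its mid-plane through the axis; the stop plate is on its underside, the upper (rear when raised) face is plain.
- stock: Loose laminated plywood block, 50 (x) x 120 (y) x 25 high, 80 to 170 g, brown with dark layers, on the jig's board in front of the fence, on the -y side of the flag, long side roughly along the fence. Origin: centre of its underside. Seated, its origin is at jig x = +35 and 60 to -y of the flag face. Push it with the fingers: one between stock and fence would keep it off the fence.
- offcut: Bystander: small loose wood block 36 x 42 x 25 on the jig board's front corner at the +y end. Origin: centre of underside.
- tower: Bystander: plywood dice tower 82 x 82 x 106 high on the table. Origin: centre of underside.
- notebook: Bystander: wood-covered notebook 105 x 148 x 22 lying on the table. Origin: centre of underside.
- cup: Bystander: white cup, radius 38, 85 high, on the table. Origin: centre of underside.
Mind the look-alikes: they are no part of the job. What is meant by the stock is not pink, and is the smaller of those in its own colour.

How it is judged:
By the outcome, as a careful person would: the job done as asked, in the order asked, and still so for the second after the job is handed in, with the robot touching nothing.
It also fails if it takes over 72 s, if anything falls off the work surface, if the arm or the gripper's body presses on something with over 40 N, if the wrist force passes 120 N, or if a joint passes its speed limit or range.

## Working session

There is one attempt and no reset: what is moved stays moved. The work goes in short steps, each a Python script; the robot and the scene stay as the last script left them, time stands still between calls to the robot, and variables do not carry over. Pictures are saved under pics/ and viewed, at most 10 in all, crops included, and the job is handed in when it is done.

```bash
mkdir -p pics
python3 - <<'E'
from bench import robot
import cv2, numpy as np, pickle
d={}
for n in("scene","top","wrist"):
    r=robot.get_image(n); d[n]=r; cv2.imwrite(f"pics/{n}0.png",r["img"])
    print(n,r["fovy"],r["cx"],r["cy"],r["eye"],np.array(r["orientation"]).tolist())
pickle.dump(d,open("d0.pkl","wb"))
cv2.imwrite("pics/a.png",np.vstack([cv2.resize(d[n]["img"],(400,300)) for n in ("wrist",)]))
E
```

```text
scene 52.58288649280474 253.17798615855747 195.0047400781517 [1211.27835219  405.40371645 1178.31233455] [-2.5226558675867703, 0.008517315948901816, 2.1314860240058047]
top 57.25136870186483 252.9028528072898 189.80402460852375 [ 468.51220095   -2.97502113 1026.34084997] [-3.032530778194391, -0.007902763906614929, -1.5937512645958278]
wrist 65.70646984690485 253.47485566045836 191.65200901522238 [101.50387337 546.48454752 385.42068323] [2.8426134236765517, 0.0026992519967563577, 1.2411799210203542]
```

View pics/top0.png

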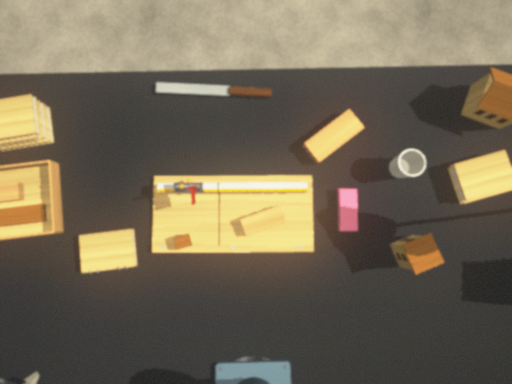

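View pics/scene0.png

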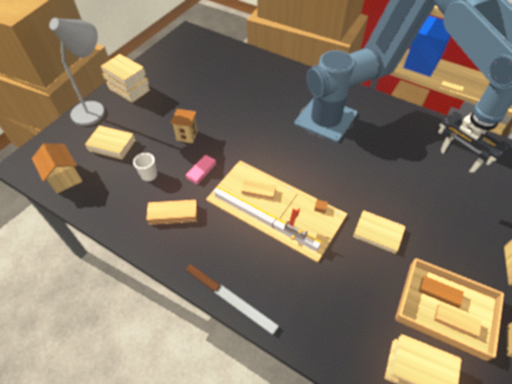

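The top view shows the jig at columns 152–314, rows 175–252, with the fence on the far side. The red flag is at (193,195), the stock at (258,220) and the offcut at (180,241). Next I'll zoom in and measure.

```bash
cat > h.py <<'E'
import numpy as np, cv2
from scipy.spatial.transform import Rotation as R
def ray(r,u,v):
    f=r["img"].shape[0]/2/np.tan(np.radians(r["fovy"])/2)
    d=np.array([(u-r["cx"])/f,(v-r["cy"])/f,1.])
    return np.array(r["eye"]),R.from_euler("xyz",r["orientation"]).as_matrix()@d
def onz(r,u,v,z):
    e,d=ray(r,u,v); return e+d*(z-e[2])/d[2]
def proj(r,p):
    f=r["img"].shape[0]/2/np.tan(np.radians(r["fovy"])/2)
    c=R.from_euler("xyz",r["orientation"]).as_matrix().T@(np.array(p)-r["eye"])
    return r["cx"]+f*c[0]/c[2],r["cy"]+f*c[1]/c[2]
E
python3 - <<'E'
import pickle; from h import *
d=pickle.load(open("d0.pkl","rb")); r=d["top"]; im=r["img"]
hsv=cv2.cvtColor(im,cv2.COLOR_BGR2HSV)
print(hsv[225,170],hsv[185,260],hsv[218,258],hsv[213,250],hsv[230,245],hsv[195,193],hsv[240,180],hsv[300,200])
m=(hsv[...,2]>100).astype(np.uint8); n,l,s,c=cv2.connectedComponentsWithStats(m)
k=l[235,280]; cs,_=cv2.findContours((l==k).astype(np.uint8),0,2); b=cv2.minAreaRect(cs[0]); print(s[k],b)
for p in cv2.boxPoints(b): print(p,onz(r,*p,12))
cv2.imwrite("pics/c0.png",cv2.resize(im[165:262,142:324],None,fx=4.3,fy=4.3,interpolation=2))
s=d["scene"]; cv2.imwrite("pics/c1.png",cv2.resize(s["img"][155:265,200:355],None,fx=5,fy=5,interpolation=2))
E
```

```text
[ 25 111 244] [ 26   8 245] [ 25 114 246] [ 21 123 231] [ 22 126 242] [  6 192 214] [ 15 175 210] [13 25 71]
[  150   108   216   158 16673] ((263.2459716796875, 204.61151123046875), (127.6023178100586, 243.81443786621094), 70.85554504394531)
[127.15722 184.31848] [603.4021926  350.36624021  12.        ]
[357.48743 104.35931] [ 829.17564778 -331.79229111   12.        ]
[399.33472 224.90454] [ 468.43043415 -432.6741565    12.        ]
[169.00452 304.8637 ] [261.07652606 228.36612817  12.        ]
```

View pics/c0.png

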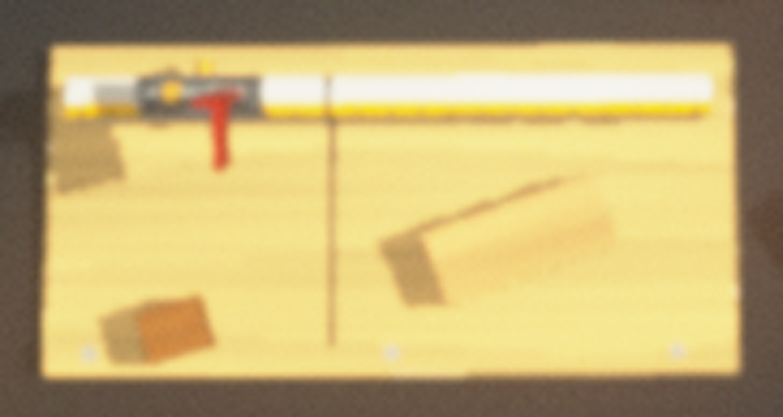

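View pics/c1.png

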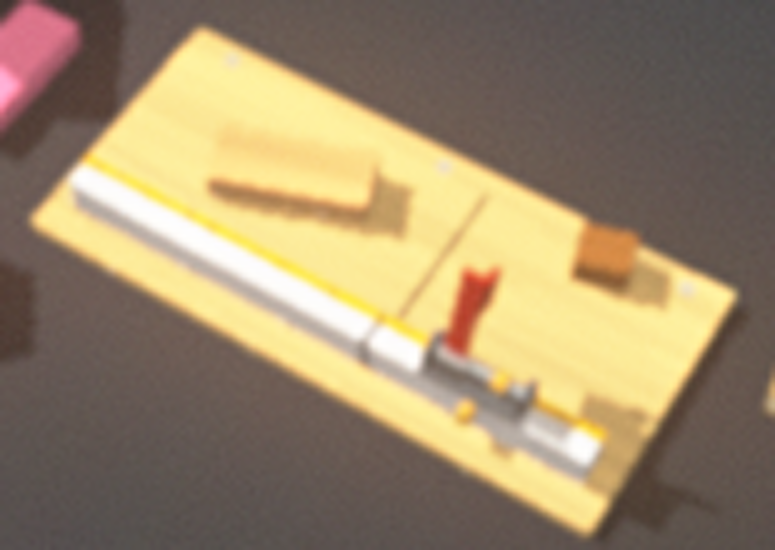

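The zoomed crops show the following:
- **Board corners:** top crop at (50,45), (733,42), (741,375), (42,378).
- **Flag:** upright, with its plate pointing toward −x.
- **Stock:** yawed about 20°, with top-face corners near (420,235), (580,178), (612,235), (445,305).

I'll convert these to positions and check them against the given sizes in both views.

Run:
```python
import pickle; from h import *
d=pickle.load(open("d0.pkl","rb")); t=d["top"]; s=d["scene"]
T=lambda p:(142+(p[0]+.5)/4.3-.5,165+(p[1]+.5)/4.3-.5); S=lambda p:(200+(p[0]+.5)/5-.5,155+(p[1]+.5)/5-.5)
def kabsch(L,W):
    L=np.array(L,float);W=np.array(W)[:,:2]; a=L-L.mean(0);b=W-W.mean(0)
    th=np.arctan2((a[:,0]*b[:,1]-a[:,1]*b[:,0]).sum(),(a*b).sum()); c,sn=np.cos(th),np.sin(th)
    o=W.mean(0)-np.array([[c,-sn],[sn,c]])@L.mean(0); return o,th,np.linalg.norm(b,axis=1)-np.linalg.norm(a,axis=1)
L=[(110,230),(110,-230),(-110,-230),(-110,230)]
for r,f,ps in((t,T,[(50,45),(733,42),(741,375),(42,378)]),(s,S,[(592,535),(32,220),(203,27),(738,293)])):
    print("jig",kabsch(L,[onz(r,*f(p),12) for p in ps]))
# fence face top edge ends (z 47), jig x=60,y=+-210
print([onz(t,*T(p),47).round(1) for p in((66,118),(710,115))])
W=[onz(t,*T(p),37) for p in((420,235),(580,178),(612,235),(445,305))]
print(np.round(W,1)); print([np.linalg.norm(W[i]-W[(i+1)%4]).round(1) for i in range(4)])
W=[onz(s,*S(p),37) for p in((365,210),(210,185),(222,122),(380,155))]
print(np.round(W,1)); print([np.linalg.norm(W[i]-W[(i+1)%4]).round(1) for i in range(4)])
# bracket top corners z 73, scene yellow knob etc
print("bracket",[onz(t,*T(p),73).round(1) for p in((138,80),(138,117),(262,80),(262,117))])
# flag red points: two views triangulation of arm tip
for r,n in((t,"top"),(s,"scene")):
    h=cv2.cvtColor(r["img"],cv2.COLOR_BGR2HSV); m=((h[...,0]<9)|(h[...,0]>172))&(h[...,1]>150)&(h[...,2]>120)
    x0,x1,y0,y1=(185,205,180,210) if n=="top" else (285,303,205,230)
    v,u=np.nonzero(m[y0:y1,x0:x1]); print(n,[(a+y0,(u[v==a]+x0).min(),(u[v==a]+x0).max()) for a in np.unique(v)])
```

```text
jig (array([513.51993685,  45.81405028]), np.float64(-0.017978931316208622), array([1.76168514, 1.64066761, 1.79772557, 1.28771757]))
jig (array([511.61380314,  49.68424153]), np.float64(-0.019286305406434195), array([1.74477263, 0.9789923 , 0.41739698, 0.82720078]))
[array([575.1, 254.8,  47. ]), array([ 567.8, -163.9,   47. ])]
[[494.4  26.8  37. ]
 [529.3 -78.7  37. ]
 [491.6 -98.4  37. ]
 [448.8  11.4  37. ]]
[np.float64(111.0), np.float64(42.5), np.float64(117.9), np.float64(48.1)]
[[ 497.1   27.9   37. ]
 [ 537.2  -78.9   37. ]
 [ 484.1 -103.    37. ]
 [ 448.8   12.2   37. ]]
[np.float64(114.1), np.float64(58.3), np.float64(120.5), np.float64(50.8)]
bracket [array([595.5, 202.6,  73. ]), array([571.9, 202.6,  73. ]), array([593.8, 124.1,  73. ]), array([570.2, 124.2,  73. ])]
top [(np.int64(187), np.int64(191), np.int64(195)), (np.int64(188), np.int64(188), np.int64(195)), (np.int64(189), np.int64(188), np.int64(194)), (np.int64(190), np.int64(191), np.int64(194)), (np.int64(191), np.int64(191), np.int64(194)), (np.int64(192), np.int64(191), np.int64(194)), (np.int64(193), np.i
[... 461 characters left out ...]
int64(210), np.int64(293), np.int64(298)), (np.int64(211), np.int64(293), np.int64(298)), (np.int64(212), np.int64(293), np.int64(297)), (np.int64(213), np.int64(292), np.int64(297)), (np.int64(214), np.int64(292), np.int64(296)), (np.int64(215), np.int64(292), np.int64(296)), (np.int64(216), np.int64(292), np.int64(295)), (np.int64(217), np.int64(291), np.int64(294)), (np.int64(218), np.int64(291), np.int64(294)), (np.int64(219), np.int64(291), np.int64(293)), (np.int64(220), np.int64(291), np.int64(293)), (np.int64(221), np.int64(290), np.int64(293)), (np.int64(222), np.int64(289), np.int64(292)), (np.int64(223), np.int64(290), np.int64(292)), (np.int64(224), np.int64(291), np.int64(292))]
```

Run:
```python
import pickle; from h import *
d=pickle.load(open("d0.pkl","rb")); t=d["top"]; s=d["scene"]
for z in(90,120,145): print(z,onz(t,192,188.3,z).round(1),"plate",onz(t,193,202,z).round(1))
# predicted scene/top projections for flag tip by angle
o=np.array([512.5,47.5]);c,sn=np.cos(-.018),np.sin(-.018)
J=lambda x,y,z:np.r_[o+[c*x-sn*y,sn*x+c*y],z]
for y in (102,108,114,120):
  for a in(1.35,1.6,1.85):
    ca,sa=np.cos(a),np.sin(a)
    pt=lambda f,b,dy:J(72.5-f*ca-b*sa,y+dy,65+f*sa-b*ca)   # f ahead, b below
    print(y,a,[np.round(proj(r,p),1).tolist() for r in(t,s) for p in(pt(82,0,9),pt(82,0,-9),pt(51,44.5,0))])
from bench import robot
print(robot.current_eef_rot(),robot.current_gripper_width())
```

```text
90 [578.5 150.1  90. ] plate [541.7 147.6  90. ]
120 [575.  145.2 120. ] plate [539.3 142.7 120. ]
145 [572.  141.1 145. ] plate [537.4 138.7 145. ]
102 1.35 [[185.5, 189.6], [192.6, 189.6], [191.5, 205.2], [297.4, 210.3], [292.5, 207.7], [299.5, 207.9]]
102 1.6 [[185.5, 181.5], [192.6, 181.5], [190.8, 200.4], [294.3, 214.5], [289.3, 211.9], [298.1, 208.3]]
102 1.85 [[185.8, 173.8], [192.9, 173.7], [190.3, 194.6], [291.0, 219.6], [286.0, 217.0], [296.2, 209.8]]
108 1.35 [[183.1, 189.6], [190.2, 189.6], [189.2, 205.2], [299.1, 211.1], [294.1, 208.6], [301.1, 208.7]]
108 1.6 [[183.1, 181.5], [190.2, 181.5], [188.4, 200.4], [296.0, 215.4], [291.0, 212.7], [299.7, 209.1]]
108 1.85 [[183.4, 173.8], [190.6, 173.7], [187.9, 194.6], [292.7, 220.5], [287.7, 217.8], [297.8, 210.7]]
114 1.35 [[180.7, 189.6], [187.9, 189.6], [186.9, 205.2], [300.8, 212.0], [295.8, 209.4], [302.7, 209.5]]
114 1.6 [[180.7, 181.5], [187.8, 181.5], [186.1, 200.4], [297.6, 216.2], [292.6, 213.6], [301.3, 210.0]]
114 1.85 [[181.1, 173.8], [188.2, 173.8], [185.6, 194.6], [294.4, 221.4], [289.3, 218.7], [299.4, 211.5]]
120 1.35 [[178.3, 189.7], [185.5, 189.6], [184.6, 205.2], [302.4, 212.9], [297.4, 210.3], [304.3, 210.3]]
120 1.6 [[178.3, 181.5], [185.5, 181.5], [183.8, 200.4], [299.3, 217.1], [294.3, 214.5], [302.9, 210.8]]
120 1.85 [[178.7, 173.8], [185.8, 173.8], [183.2, 194.6], [296.0, 222.3], [291.0, 219.6], [301.0, 212.4]]
[-3.14027143e+00 -2.61143039e-04  2.81180730e+00] 1.0005886879283152
```

Both views agree: jig at about (512.5, 47.5) with yaw −0.018, pin at world x≈587, flag sleeve at jig y≈95, and flag angle about 1.4. Next I'll push the flag down.

```bash
cat >> h.py <<'E'
O=np.array([512.5,47.5]); TH=-.018
def J(x,y,z): return np.r_[O+[np.cos(TH)*x-np.sin(TH)*y,np.sin(TH)*x+np.cos(TH)*y],z]
def ori(a): return [np.pi,0,a+TH]
E
cat > s1.py <<'E'
from bench import robot
from h import *
Y=95; o=ori(np.pi)
robot.move_gripper(0.0)
robot.move_ptp(J(120,Y,220),o)
robot.move_linear(J(120,Y,122),speed=200)
f0=robot.current_contact_force()
for a in np.radians([105,85,65,48,32,18,8]):
    robot.move_linear(J(72.5-60*np.cos(a)+8,Y,65+60*np.sin(a)),speed=80)
    print(np.degrees(a).round(),(robot.current_contact_force()-f0).round(1))
print(robot.move_linear(J(20,Y,60),speed=12,f_stop=6),robot.current_tcp_pos(),robot.current_contact_force()-f0)
robot.move_linear(J(20,Y,160),speed=200)
robot.move_linear(J(-60,-60,160),speed=200)
r=robot.get_image("top"); s=robot.get_image("scene"); print(robot.current_t())
import pickle; pickle.dump({"top":r,"scene":s},open("d1.pkl","wb"))
cv2.imwrite("pics/b.png",np.hstack([cv2.resize(r["img"][160:265,140:250],(400,382),interpolation=2),cv2.resize(s["img"][165:270,250:360],(400,382),interpolation=2)]))
E
python3 s1.py
```

```text
105.0 [ 1.  -0.6 -1.4]
85.0 [ 0.3  0.5 -0.4]
65.0 [-0.4  0.7 -0.4]
48.0 [ 0.3  0.9 -0.5]
32.0 [-0.4  0.8 -0.3]
18.0 [ 0.3  0.8 -0.9]
8.0 [ 0.1  0.6 -0.1]
True [535.07986188 142.1035592   66.45998875] [-1.83610764  1.32502079  4.83859949]
9.4167
```

View pics/b.png

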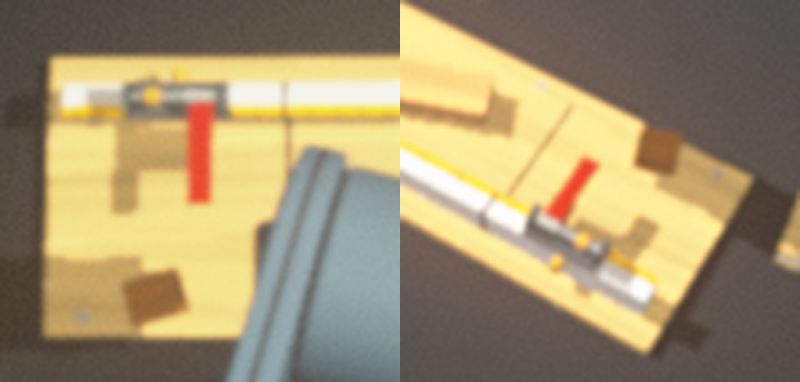

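The view shows the flag down: the arm lies level across the channel, its tip near (200,200) in the left half, and the press met a firm stop at z≈66.5. The offcut hasn't moved. Next I'll square the stock to the fence with the spread fingers.

```bash
cat > s2.py <<'E'
from bench import robot
from h import *
import pickle
d=pickle.load(open("d1.pkl","rb")); print("arm tip",onz(d["top"],195,215.5,67.5), "exp", J(-9.5,95,67.5))
o=ori(np.pi)
robot.move_ptp(J(-97,-75,120),o)
robot.move_gripper(0.6)
robot.move_linear(J(-97,-75,19),speed=150,f_stop=15)
f0=robot.current_contact_force()
print(robot.move_linear(J(-8,-75,19),speed=60,f_stop=8),robot.current_tcp_pos(),robot.current_contact_force()-f0)
print(robot.move_linear(J(12,-75,19),speed=20,f_stop=8),robot.current_tcp_pos(),robot.current_contact_force()-f0)
p=robot.current_tcp_pos(); print("jig", (np.array([[np.cos(TH),np.sin(TH)],[-np.sin(TH),np.cos(TH)]])@(p[:2]-O)))
robot.move_linear(J(-30,-75,19),speed=80)
robot.move_linear(J(-30,-75,130),speed=200)
robot.move_ptp(J(-150,-100,250),ori(np.pi/2))
r=robot.get_image("top"); s=robot.get_image("scene"); print(robot.current_t(),robot.current_qpos())
pickle.dump({"top":r,"scene":s},open("d2.pkl","wb"))
cv2.imwrite("pics/e.png",np.hstack([cv2.resize(r["img"][160:265,140:330],(400,221),interpolation=2),cv2.resize(s["img"][155:265,200:360],(400,275),interpolation=2)[:221]]))
E
python3 s2.py
```

```text
arm tip [506.56880566 145.92806189  67.5       ] exp [504.71144662 142.65560118  67.5       ]
False [503.01974857 -27.3462978   19.07901176] [ 0.86154263  0.31107166 -0.50757267]
True [513.25483727 -27.32508647  18.46832501] [ 0.833077   -0.20721397 -0.11897087]
jig [  2.10149382 -74.7993788 ]
16.4833 [-4.46127369e-01 -1.13470192e-01  1.86676821e+00  1.81336639e-05
  1.38980699e+00 -4.29069523e-01]
```

View pics/e.png

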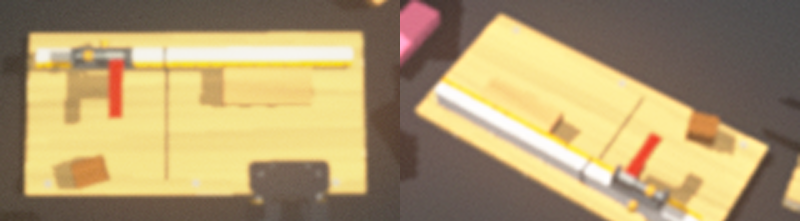

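The stock is now flush along the fence: the fingers stopped at jig x = 2.1, as predicted. It spans columns 222–313 in the left half, with the flag still down. Next I'll push its −y end with shut fingers until the collar is felt.

```bash
cat > s3.py <<'E'
from bench import robot
from h import *
import pickle
IJ=lambda p:np.array([[np.cos(TH),np.sin(TH)],[-np.sin(TH),np.cos(TH)]])@(np.array(p)[:2]-O)
t=pickle.load(open("d2.pkl","rb"))["top"]
e=[IJ(onz(t,140+u/2.105,160+86/2.105,37)) for u in(222,313)]; print("stock ends",e)
ye=e[1][1]; o=ori(np.pi/2); X=33
robot.move_gripper(0.0)
robot.move_ptp(J(X,ye-35,110),o)
robot.move_linear(J(X,ye-35,20),speed=150,f_stop=15)
robot.sleep(.2); f0=np.mean([robot.current_contact_force() for _ in range(5)],0)
a=robot.move_linear(J(X,-50,20),speed=60,f_stop=6); print(a,IJ(robot.current_tcp_pos()),robot.current_contact_force()-f0)
if not a:
    y=-50
    while y<4:
        y+=2
        a=robot.move_linear(J(X,y,20),speed=8,f_stop=7); print(y,a,IJ(robot.current_tcp_pos()).round(2),(robot.current_contact_force()-f0).round(1))
        if a: break
np.save("f0.npy",f0); print(f0,robot.current_t())
E
python3 s3.py
```

```text
stock ends [array([ 33.96586651, -38.48477587]), array([  33.43649958, -160.45793531])]
False [ 32.97453684 -50.07080202] [-0.37604949 -0.35176491  0.95829019]
-48 False [ 33.01 -47.9 ] [ 0.9 -1.2  0.3]
-46 False [ 32.98 -45.84] [-0.4 -0.4  0.6]
-44 False [ 32.97 -43.87] [-0.9 -0.2  0.9]
-42 False [ 32.99 -41.87] [ 0.3 -0.8  1. ]
-40 False [ 32.98 -39.87] [ 0.5 -0.6  0.6]
-38 False [ 32.99 -37.88] [-0.   0.3  0.4]
-36 False [ 32.98 -35.86] [-0.1 -0.4  1.1]
-34 False [ 32.99 -33.86] [ 0.4 -0.6 -0.9]
-32 False [ 32.99 -31.87] [-1.1  0.3 -0.1]
-30 False [ 32.94 -30.46] [-0.6 -4.9  0.1]
-28 False [ 32.98 -27.98] [-1.6 -3.6 -0.4]
-26 False [ 33.   -25.79] [-1.4 -2.7  0. ]
-24 False [ 33.   -23.83] [-0.3 -3.5 -0.2]
-22 False [ 33.01 -21.84] [ 0.  -3.3  0.3]
-20 False [ 32.99 -19.85] [-0.5 -3.8  0.1]
-18 False [ 33.   -17.85] [ 0.3 -3.7  1. ]
-16 False [ 33.01 -15.84] [-0.5 -3.6  1. ]
-14 False [ 32.98 -13.85] [-0.5 -2.9  0.7]
-12 False [ 32.99 -11.86] [-0.9 -2.9  0.2]
-10 False [ 33.   -10.67] [-1.  -6.2  1.3]
-8 True [ 32.81 -10.86] [-0.5 -2.3  3.1]
[-0.11987275  0.06969051 -0.35626389] 30.2583
```

Contact with the flag came at y≈−31. The sleeve then slid at about 3 N, and the collar was met at y≈−10.6. Now I'll build up to 15 N in small steps and hold.

```bash
cat > s4.py <<'E'
from bench import robot
from h import *
f0=np.load("f0.npy"); X=33
def F(n=6):
    v=[]
    for _ in range(n): v.append(robot.current_contact_force()-f0); robot.sleep(.02)
    return np.mean(v,0)
y=-10.8
for _ in range(30):
    robot.move_linear(J(X,y,20),speed=8); f=F(); print(round(y,2),f.round(1))
    g=15.6+f[1]
    if g<.6: break
    y+=float(np.clip(g*.08,.03,.35))
h=[]
for _ in range(6): h.append(F()[1])
print("hold",np.round(h,1),robot.current_t())
E
python3 s4.py
```

```text
-10.8 [-0.8 -5.   1.4]
-10.45 [-1.  -6.5  1.2]
-10.1 [-1.  -7.3  1.7]
-9.75 [-1.2 -8.4  1.3]
-9.4 [-1.1 -9.1  1.4]
-9.05 [ -1.1 -10.4   1.3]
-8.7 [ -1.7 -11.4   1.4]
-8.37 [ -1.6 -12.4   1.5]
-8.11 [ -2.5 -13.3   1.1]
-7.92 [ -1.7 -13.5   1.5]
-7.75 [ -2.  -14.1   1.3]
-7.64 [ -1.9 -14.8   1.4]
-7.57 [ -1.9 -14.7   1.4]
-7.5 [ -1.9 -15.1   1.3]
hold [-15.  -15.  -15.1 -15.  -14.7 -14.8] 35.7833
```

```bash
cat > s5.py <<'E'
from bench import robot
from h import *
import pickle
f0=np.load("f0.npy")
robot.move_linear(J(33,-6.95,20),speed=8)
h=[]
for _ in range(40): h.append((robot.current_contact_force()-f0)[1]); robot.sleep(.025)
print("hold",np.mean(h[:20]),np.mean(h[20:]),np.min(h))
robot.move_linear(J(33,-14,20),speed=10)
robot.move_linear(J(33,-45,20),speed=100)
robot.move_linear(J(33,-45,140),speed=200)
robot.move_ptp(J(-180,-150,250),ori(np.pi/2))
r=robot.get_image("top"); s=robot.get_image("scene"); print(robot.current_t())
pickle.dump({"top":r,"scene":s},open("d3.pkl","wb"))
cv2.imwrite("pics/g.png",np.hstack([cv2.resize(r["img"][165:260,145:265],(400,317),interpolation=2),cv2.resize(s["img"][180:275,240:360],(400,317),interpolation=2)]))
E
python3 s5.py
```

```text
hold -16.126829281924294 -16.094817363679248 -16.977371105236287
40.225
```

View pics/g.png

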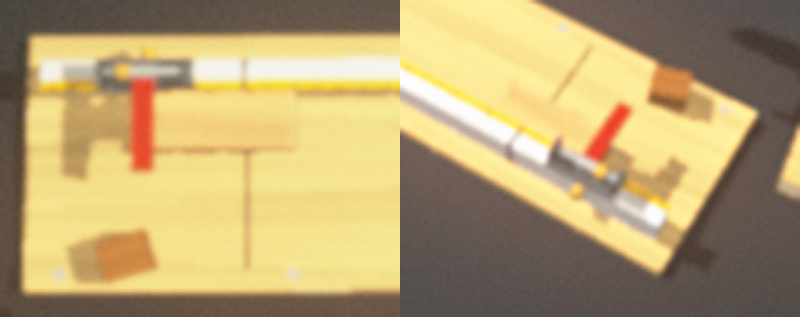

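The hold measured 16 N on the tool for 1 s, with a 17 N peak. The picture shows the flag down (143,125), the stock butted against it along the fence, and the offcut untouched. I'll finish with a light side press to confirm it's flush, then a light end press.

```bash
cat > s6.py <<'E'
from bench import robot
from h import *
import pickle
IJ=lambda p:np.array([[np.cos(TH),np.sin(TH)],[-np.sin(TH),np.cos(TH)]])@(np.array(p)[:2]-O)
robot.move_gripper(0.45)
robot.move_ptp(J(-40,50,130),ori(np.pi))
robot.move_linear(J(-40,50,19),speed=150,f_stop=15)
robot.move_linear(J(-4,50,19),speed=60,f_stop=6)
print(robot.move_linear(J(10,50,19),speed=12,f_stop=6),IJ(robot.current_tcp_pos()))
robot.move_linear(J(-40,50,19),speed=80)
robot.move_linear(J(-40,50,130),speed=200)
robot.move_gripper(0.0)
robot.move_ptp(J(33,-45,130),ori(np.pi/2))
robot.move_linear(J(33,-45,20),speed=150,f_stop=15)
robot.move_linear(J(33,-15,20),speed=60,f_stop=6)
print(robot.move_linear(J(33,-7,20),speed=8,f_stop=6),IJ(robot.current_tcp_pos()))
robot.move_linear(J(33,-45,20),speed=80)
robot.move_linear(J(33,-45,140),speed=200)
robot.move_ptp(J(-180,-150,250),ori(np.pi/2))
r=robot.get_image("top"); s=robot.get_image("scene"); print(robot.current_t())
cv2.imwrite("pics/k.png",np.hstack([cv2.resize(r["img"][165:260,145:265],(400,317),interpolation=2),cv2.resize(s["img"][180:275,240:360],(400,317),interpolation=2)]))
E
python3 s6.py
```

```text
True [ 2.09854129 50.0036765 ]
True [ 32.82547368 -11.16611489]
52.5583
```

View pics/k.png

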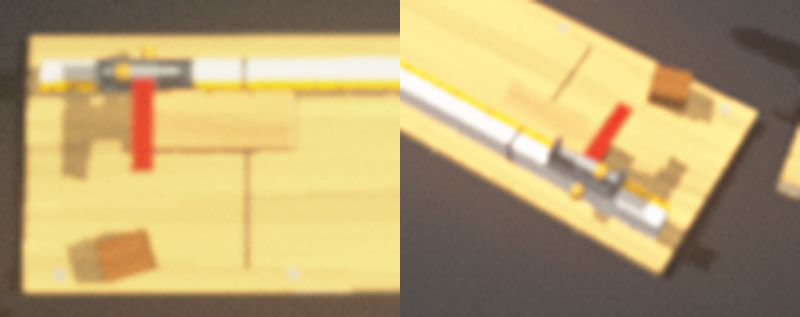

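The last picture shows no change: flag down, stock butted and flush (side press stopped at jig x = 2.10 again), robot clear of everything.

```bash
python3 -c "
from bench import robot
print(robot.hand_in())"
```

```text
the job is handed in; nothing more can be done
None
```

I handed the job in at about 53 s: the flag is down and firm against its collar (16 N held for 1 s, 17 N highest reading during the hold), the stock is flush with the fence and butted against the flag, and the robot was kept clear of the offcut, cup, notebook and tower.

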